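Fit the distance sleeve and grease the flange bearing

ROBOT

A 6-joint arm with a two-finger parallel gripper is mounted at the origin on the work surface. World frame = base frame: x ahead of the robot, y to its left, z up, the work surface at z = 0. Lengths are in m, angles in rad, forces in N, time in s.
With the tool pointing down it reaches from about 0.325 to 0.775 m from the base axis. Payload 5.5 kg.
Tool frame: the origin (TCP) lies at the very end of the fingers, on their centre line; the grasp point (between the pads) lies 19 mm behind it (r.tcp_to_grasp is the z of the grasp point in the tool frame, in m); z points along the fingers, y is the line along which they close (so a half turn about z gives the same grasp; the last joint's range is limited). The gripper opens to 88 mm and grips with 3 to 60 N. Pads are 20 mm wide; open, the fingers measure 115 mm over their backs; the gripper's body (75 mm by 178 mm) begins 61 mm behind the grasp point.
Start: joints at [-1.196, 0.091, 1.231, -0, 1.82, -0.057], TCP at [0.251, -0.545, 0.223] pointing down, gripper open.
Joint ranges: [-2.87, 2.87], [-0.86, 2.18], [0.17, 2.46], [-1.51, 4.65], [0.06, 2.69], [-2.65, 2.65]. Speed limits (rad/s): [2.57, 2.57, 3.01, 3.14, 3.14, 3.14].

INTERFACE

Orientations are given as a unit quaternion [w, x, y, z].
In Python, from rig import r gives the robot as it stands.
- The arm moves only by the tool inch_along, called after "Call:" as name(argument=value, ...), one argument or row to a line, values as JSON. Schema: {"type":"object","properties":{"deltas":{"type":"array","items":{"type":"array","items":{"type":"array","items":{"type":"number"},"minItems":6,"maxItems":6},"minItems":1,"maxItems":5},"minItems":1,"maxItems":1},"jaw":{"type":"number"},"only":{"type":"string"},"quiet":{"type":"boolean"},"lines":{"type":"string"}},"required":["deltas"],"additionalProperties":false}. deltas is a list that holds a single list of rows (three levels of brackets), with 1 to 5 rows, each of 6 numbers: dx, dy, dz in shares of 0.8 m (1.0 is 0.8 m), then a rotation vector rx, ry, rz in fractions of the full range, 1 being pi rad; each row is the pose to reach, as a shift and turn from the pose commanded when the call began, along the tool's axes at that moment; what a row does not reach only later rows make up. A row lasts 1/10 s, in which the tool goes at most 0.05 m and 0.15 rad, less where a joint would pass 70% of its speed; a pose out of reach is approached as far as the arm can. jaw is the opening from 0.0 (shut) to 1.0 (fully open), set as the call begins (left out keeps the last). The fingers move at their own pace and stop on an object; the grip force is fixed at half the most. Time passes only in rows, so rows that do not move let the fingers close. The tool returns the time, the measured TCP pose, the force, the opening and the grip force at its end. only (a regular expression) keeps the lines of the reply that match it, lines (a string "A,B") keeps lines A to B, and quiet returns only ok. Shift and turn numbers lie between -1 and 1, and a call with a number outside is refused. Input that does not fit is refused with a message, and nothing moves.
- r.observe(): the state, without advancing time (a new reading comes with each control period).
- r.capture(name): name is "side" or "top" or "wrist"; returns a dict with "color" (384x512x3 uint8, red, green, blue), "fx", "fy", "cx", "cy" (pixels), "R" (3x3) and "t" (3): a world point X has camera coordinates R X + t. Camera axes: x right, y down, z forward; pixel columns grow to the right and rows downward; lengths in m; the calibration is good to about 2 mm. A picture is of the moment at which its call begins. There is no depth.
- r.hand_in(): hands the job in; it is judged then, once.
The state is a dict: "clock": time; "q": joint angles; "joint_vel": joint speeds; "effort": joint torques, N m; "tcp_pos": TCP position; "tcp_rot": TCP orientation; "force": force on the tool from outside, world axes, zero at the start; "wrist_torque": the same for the moment, N m; "width": opening from 0.0 (shut) to 1.0 (fully open); "gripper_force": force on a finger pad.
Only numpy, scipy, OpenCV 4.12 (cv2) and the standard library are available. Lean on these libraries where they do the work, as an engineer would, in place of code of your own. Each camera call takes 0.05 s, during which the arm holds its last target. There are 200 camera calls.

TASK

A flange bearing with an upright shaft stub is clamped in the machine vise. Slide the distance sleeve over the shaft until it sits down on the bearing and let go of it; then take the push-type grease gun out of its holder, press its coupler squarely onto the bearing's tilted grease nipple until it snaps on, and keep pushing until the gun is down on its spring for the whole stroke. Finish while holding the gun pushed down like that, and leave the other things on the bench where they are.

Things in the scene. Friction and masses are not known exactly. Their poses are not given: they have to be found in the camera images.
- sleeve: distance sleeve: plain steel ring, 40 mm outside, 23 mm bore, 28 mm tall, standing flat on the 3 mm black parts mat (its bore vertical). It is the narrower and taller of the two rings on the mat. Origin: centre of its underside; z along the bore. Weighs about 0.16 kg
- parts_mat: black rubber mat fixed to the table, 220 x 150 x 3 mm (x, y, z), to the left or right of the vise. Origin: centre of its underside
- seat (a point): on the shaft's axis at the bearing's inner ring face (33 mm across), 95 mm above the table: the sleeve's underside rests here. Axes of the vise: z up along the shaft, -x the side on which the nipple leans out. Round boss below: 31 mm radius, top at 92 mm. Beside the seat fingers have room towards +y and -y; towards -x the nipple is in the way
- vise: machine vise fixed to the table with the bearing clamped in it. Origin: under the shaft's axis, at table height; jaws close along y. It reaches 110 mm to +y, 165 mm to -y (screw and T-handle, below 50 mm height) and 80 mm to each side in x (lugs; jaws 55 mm). Jaws and the bearing's 100 mm square flange are level, 72 mm above the table
- shaft_top (a point): centre of the top of the upright steel shaft stub, 140 mm above the table and 45 mm above the seat. Shaft diameter 20 mm (1.5 mm clearance all round in the sleeve), its top chamfered over the last 4 mm to 14 mm diameter
- nipple: steel grease nipple fixed in the bearing housing, leaning 30 degrees from vertical, away from the shaft. Origin: centre of the top face of its hexagon (20 mm across), 50 mm from the shaft's axis, 90 mm above the table; z points out along the nipple. On that face a 7.6 mm neck, then the head: 11 mm diameter from 11 to 13.5 mm, tapering to a 5 mm tip at 19 mm
- gun: push-type grease gun, upright, nose down in its holder: round aluminium barrel, 32 mm diameter, with a dark end cap (29 mm), below it a slim tube with the coupler. Origin: centre of the barrel's lower shoulder; z points from nose to rear cap. Barrel and cap from z = 0 to 85 mm (top 155 mm above the table); the upper 65 mm stand free above the holder. About 0.35 kg
- coupler_mouth (a point): centre of the coupler's mouth, on the gun's axis, 56 mm below the gun's origin with the spring relaxed; same axes as the gun. Coupler 21 mm outside, bore 13.6 mm, 23 mm deep, four spring balls 6 mm inside. They ride over the nipple's head with 5 to 8 N of push (mouth 11 to 6 mm off), then snap behind it and draw the mouth down on the hexagon (mouth and nipple origins coincide, z axes agree)
- coupler (a joint): how far the gun is pushed down on its coupler (m): 0 relaxed, 0.012 the whole stroke. The spring starts to give at 12 N and takes 18 N at the end of the stroke; it pushes back as soon as it is let up
- gun_holder: gun holder fixed to the table, left or right of the vise: black round foot, 100 mm diameter, 12 mm high, and an aluminium tube 43 mm outside, 90 mm tall, whose top 20 mm (35 mm bore) hold the foot of the barrel; the gun's shoulder rests 70 mm above the table. Lift the gun straight up by 80 mm to clear it. Origin: centre of its underside
- bearing_cup: bearing cup: a wider, lower steel ring, 52 mm outside, 40 mm bore, 15 mm tall, lying flat on the parts mat beside the sleeve; not part of the job. Origin: centre of its underside
- brass_valve: brass valve body lying roughly along y, 153 mm long, 36 mm across its hexagonal ends, behind the vise; not part of the job. Origin: on the table under its middle
- alu_housing: aluminium sensor housing standing upright, 44 mm diameter, 100 mm tall, behind the vise; not part of the job. Origin: centre of its underside
- wash_bottle: white wash bottle with a blue cap and spout, 60 mm diameter, 165 mm tall; not part of the job. Origin: centre of its underside
- pen_cup: black square pen cup, 70 x 70 x 90 mm with pens up to 145 mm; not part of the job. Origin: centre of its underside
- regulator: pneumatic pressure regulator standing on the table, about 60 x 80 mm in plan with its ports, 103 mm tall; not part of the job. Origin: centre of its underside
- screwdriver: screwdriver lying on the table near the robot, 160 mm long; not part of the job. Origin: on the table under its middle
- spanner: steel spanner lying on the table near the robot, 150 mm long; not part of the job. Origin: on the table under its middle

How it is judged:
By the outcome, as a careful person would: the job done as asked, in the order asked, and still so for the second after the job is handed in, while the arm keeps its last pose, push and grip.
It also fails if it takes over 58 s, if anything falls off the work surface, if the arm or the gripper's body presses on something with over 40 N, if the wrist force passes 120 N, or if a joint passes its speed limit or range.

## Working session

There is one attempt and no reset: what is moved stays moved. The work goes in short steps, Python scripts to look and compute and a tool call to move; the robot and the scene stay as the last step left them, time stands still between calls to the robot, and variables do not carry over. Pictures are saved under pics/ and viewed, at most 10 in all, crops included, and the job is handed in when it is done.

```bash
ls; mkdir -p pics
```

Run:
```python
from rig import r
import cv2
for n in("side","top"):
    c=r.capture(n); cv2.imwrite(f"pics/{n}0.png",cv2.resize(c["color"][:,:,::-1],(800,600),interpolation=cv2.INTER_CUBIC))
    print(n,c["fx"],c["cx"],c["cy"],c["R"],c["t"])
print(r.observe(),r.tcp_to_grasp)
```

```text
pics
rig.py
side 498.5690646756802 258.2585242717602 187.59806620114105 [[-0.90140832 -0.43293294 -0.00566635]
 [-0.30809311  0.65056493 -0.69414977]
 [ 0.30420662 -0.62396662 -0.7198083 ]] [0.50616717 0.25497787 1.0917015 ]
top 483.447507380117 256.967933881013 196.25570921984436 [[ 0.02456601 -0.99964101 -0.01069368]
 [-0.99789339 -0.02387778 -0.06032117]
 [ 0.06004418  0.01215301 -0.99812174]] [-0.04183598  0.58551273  1.36618583]
{'clock': 0.1, 'q': array([-1.19572863e+00,  9.17975041e-02,  1.23179188e+00, -4.31641181e-06,
        1.81977053e+00, -5.66690132e-02]), 'joint_vel': array([-9.39360633e-04, -2.99133258e-04, -3.25921527e-04, -4.59406426e-05,
        2.28544676e-04,  8.90058221e-04]), 'effort': array([ 1.90390740e-03, -4.47856987e+01, -4.07569957e+01,  6.99579972e-02,
        2.84191919e-02, -1.06215364e-04]), 'tcp_pos': array([ 0.25098609, -0.54469114,  0.22159668]), 'tcp_rot': array([-8.72126727e-04,  9.76790497e-01,  2.14195107e-01, -1.42145894e-04]), 'force': array([ 0.00873139, -0.96104451,  0.65011645]), 'wrist_torque': array([ 0.00971915, -0.00103   ,  0.01912355]), 'gripper_force': 0.0, 'width': 0.9978984543321923} -0.0187
```

View pics/side0.png

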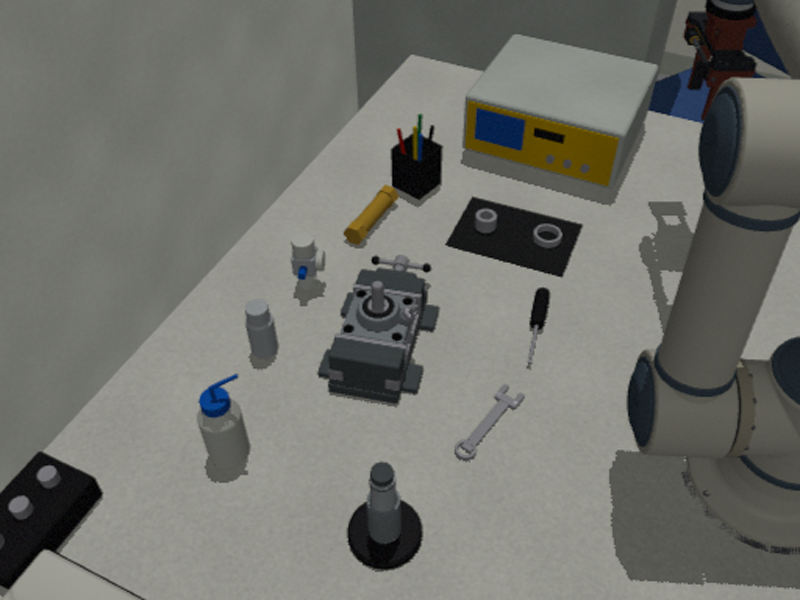

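View pics/top0.png

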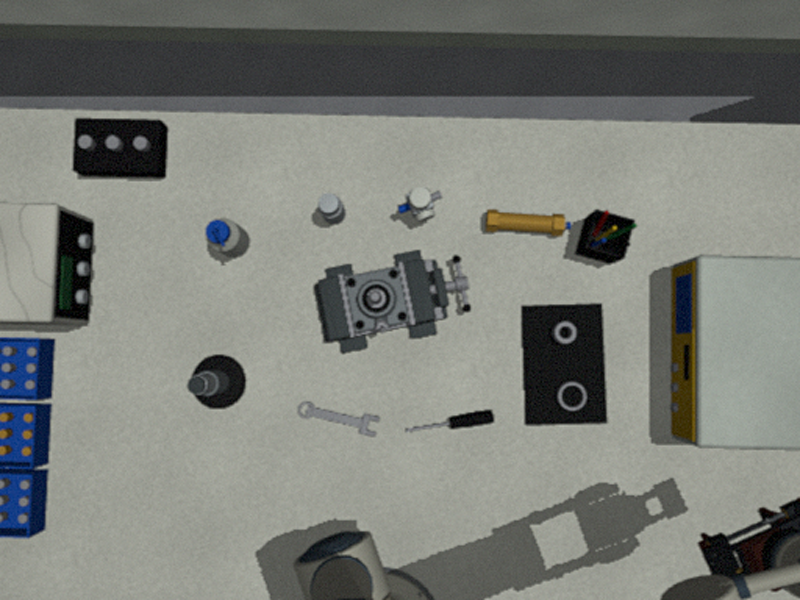

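The side view shows the sleeve at (486,214), the shaft top at (377,286), the gun cap at (381,473) and the nipple near (408,312). In the top view they are at sleeve (565,331), shaft (375,296) and gun cap (200,384). I'll zoom in on these.

Create h.py:
```python
import numpy as np, cv2
from scipy.spatial.transform import Rotation as Ro
from rig import r
def tri(*obs):   # (cam,u,v) native px
    A=[];b=[]
    for c,u,v in obs:
        R,t=np.array(c["R"]),np.array(c["t"]); d=np.array([(u-c["cx"])/c["fx"],(v-c["cy"])/c["fy"],1])
        d=R.T@d; d/=np.linalg.norm(d); P=np.eye(3)-np.outer(d,d); A.append(P); b.append(P@(-R.T@t))
    X=np.linalg.lstsq(np.vstack(A),np.hstack(b),rcond=None)[0]
    return X,[np.round(proj(c,X)-[u,v],2) for c,u,v in obs]
def atz(c,u,v,z):
    R,t=np.array(c["R"]),np.array(c["t"]); d=R.T@np.array([(u-c["cx"])/c["fx"],(v-c["cy"])/c["fy"],1]); o=-R.T@t
    return o+d*(z-o[2])/d[2]
def proj(c,X):
    p=np.array(c["R"])@X+np.array(c["t"]); return np.array([c["fx"]*p[0]/p[2]+c["cx"],c["fy"]*p[1]/p[2]+c["cy"]])
def rot():
    return Ro.from_quat(np.roll(r.observe()["tcp_rot"],-1))
```

Run:
```python
from h import *
s,t=r.capture("side"),r.capture("top")
im=[]
for c,B in((s,[(310,137),(242,190),(245,312)]),(t,[(362,212),(240,190),(130,246)])):
    im.append(np.hstack([cv2.resize(c["color"][y-28:y+28,x-26:x+26,::-1],None,fx=5,fy=5,interpolation=cv2.INTER_CUBIC) for x,y in B]))
cv2.imwrite("pics/crops.png",np.vstack(im))
k=1.5625
for n,a,b in(("sleeve",(486,214),(565,331)),("shaft",(377,286),(375,296)),("gun",(381,473),(200,384))):
    print(n,tri((s,a[0]/k,a[1]/k),(t,b[0]/k,b[1]/k)))
```

```text
sleeve (array([ 0.54834835, -0.32423461,  0.03060049]), [array([-0.08, -0.  ]), array([0.03, 0.08])])
shaft (array([0.59662654, 0.0161111 , 0.13294579]), [array([0.17, 0.01]), array([-0.06, -0.14])])
gun (array([0.44359881, 0.30267015, 0.14297333]), [array([0.8 , 0.05]), array([-0.21, -0.54])])
```

View pics/crops.png

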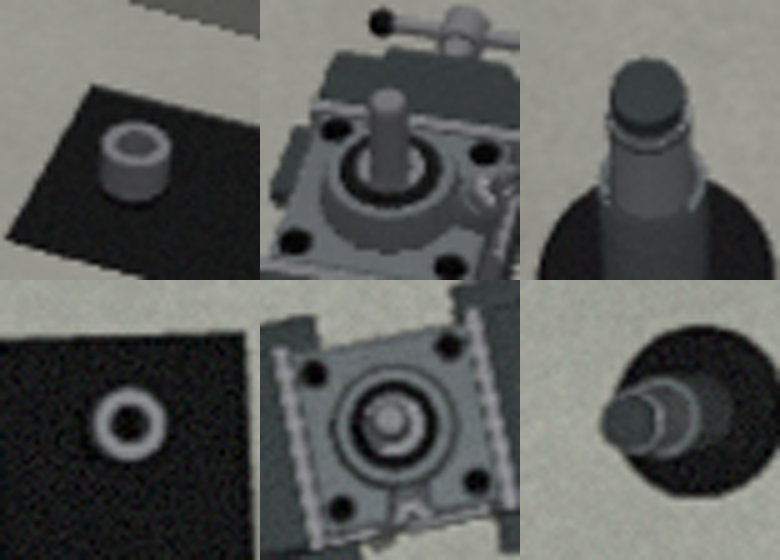

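Add to h.py:
```python
def go(p,yaw=None,tilt=0):
    """print tool-axis shift/turn to TCP p with finger closing line (tool y) at world angle yaw deg"""
    o=r.observe(); R=rot()
    out=R.inv().apply(np.array(p)-o["tcp_pos"])
    rv=np.zeros(3)
    if yaw is not None:
        y=np.array([np.cos(np.radians(yaw)),np.sin(np.radians(yaw)),0]); z=np.array([0,0,-1.]); 
        M=np.column_stack([np.cross(y,z),y,z]); rv=(R.inv()*Ro.from_matrix(M)).as_rotvec()
    print("go",np.round(out,4),np.round(rv,3),"n",np.linalg.norm(out)/.05,np.linalg.norm(rv)/.15)
```

Run:
```python
from h import *
s,t=r.capture("side"),r.capture("top")
for n,a,b in(("sleeve",(311,137.2),(361.4,212.4)),("shaft",(241.4,181.6),(239.8,189.6)),("gun",(244.2,301.2),(125.2,245.6)),("nip",(261.6,199.2),(243.6,207.6))):
    X,e=tri((s,*a),(t,*b)); print(n,X.round(4),*e)
P=[atz(t,214+(x-260)/5-.4,162+(y-280)/5-.4,.072) for x,y in((314,374),(450,346),(476,482),(341,508))]
print(np.mean(P,0)); 
for a,b in((0,1),(3,2)): d=P[b]-P[a]; print(np.degrees(np.arctan2(d[1],d[0])))
for a,b in((0,3),(1,2)): d=P[b]-P[a]; print(np.degrees(np.arctan2(d[1],d[0]))+90)
go([.548,-.324,.12],-78.4)
```

```text
sleeve [ 0.5474 -0.3234  0.0306] [0.16 0.  ] [-0.06 -0.15]
shaft [0.5959 0.0164 0.1383] [0.21 0.02] [-0.07 -0.17]
gun [0.4428 0.3061 0.1543] [-0.14 -0.01] [0.04 0.09]
nip [0.5497 0.0067 0.0898] [-0.3  -0.02] [0.09 0.25]
[0.59627318 0.01696256 0.072     ]
-76.96968505144335
-77.70848796589692
-77.01214114505785
-77.78015398510266
go [ 0.3621 -0.0762  0.1023] [-0.001  0.     0.229] n 7.678394765953118 1.528972294322701
```

The manual's scale: shifts go in shares of 0.8 m and turns go in shares of pi rad. Converting my numbers, 0.245 m / 0.8 = 0.3063, 0.2 m / 0.8 = 0.25, 0.21 rad / 3.1416 = 0.0668.

Call:
inch_along(
  deltas=[
    [[0.0625,-0.0125,0.0125,0,0,0.0318],[0.125,-0.025,0.025,0,0,0.0668],[0.1875,-0.0375,0.0375,0,0,0.0668],[0.25,-0.0525,0.0625,0,0,0.0668],[0.3063,-0.065,0.075,0,0,0.0668]],
  ],
  jaw=1.0,
)

```text
clock: 0.8
tcp_pos: [0.4466, -0.3985, 0.1635]
tcp_rot: [-0.0, 0.994, 0.11, -0.0]
force: [0.2, -0.5, -0.4]
width: 0.999
gripper_force: 0.0
```

Call:
inch_along(
  deltas=[
    [[0.0625,-0.0125,0,0,0,0],[0.125,-0.025,0.0125,0,0,0],[0.1463,-0.03,0.025,0,0,0],[0.1463,-0.03,0.025,0,0,0]],
  ],
)

```text
clock: 1.2
tcp_pos: [0.5557, -0.3485, 0.1414]
tcp_rot: [-0.002, 0.994, 0.113, -0.002]
force: [-0.1, -0.3, -0.4]
width: 0.996
gripper_force: 0.0
```

Run:
```python
from h import *
c=r.capture("wrist"); cv2.imwrite("pics/w1.png",c["color"][:,:,::-1])
print(r.observe()["tcp_pos"]); go([.5474,-.3234,.08],-77.4)
R,t=c["R"],c["t"]; print(-np.array(R).T@t); print(proj(c,np.array([.5474,-.3234,.031])))
```

```text
[ 0.55440536 -0.34994594  0.14260208]
go [-0.0008 -0.0273  0.0627] [-0.002  0.003  0.004] n 1.3671551095807883 0.033919706528848854
[ 0.63622679 -0.33059832  0.30463961]
[227.29649294 189.66270486]
```

View pics/w1.png

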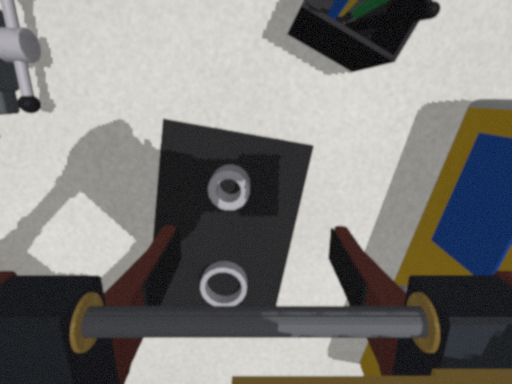

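Wrist view: the sleeve's top ring is centred at about (229,187), against (227,190) predicted. They agree to about 1 mm, so I'll descend.

To row units: 0.13 m / 0.8 = 0.1625, 0.125 m / 0.8 = 0.1563.

Call:
inch_along(
  deltas=[
    [[0,-0.0344,0.025,0,0,0],[0,-0.0344,0.075,0,0,0],[0,-0.0344,0.125,0,0,0],[0,-0.0344,0.1563,0,0,0],[0,-0.0344,0.1625,0,0,0]],
  ],
)

```text
clock: 1.75
tcp_pos: [0.5449, -0.3241, 0.0108]
tcp_rot: [-0.002, 0.994, 0.11, -0.003]
force: [0.3, -0.2, 0.5]
width: 1.001
gripper_force: 0.0
```

Run:
```python
from h import *
c=r.capture("wrist");s=r.capture("side"); t=r.capture("top")
print(tri((c,0,0))) if 0 else go([.5474,-.3234,.0095],-77.4)
```

```text
go [-0.0004 -0.0021  0.0068] [ 0.001 -0.001  0.   ] n 0.14203140531486833 0.012746438930582533
```

Call:
inch_along(
  deltas=[
    [[0,0,0.0013,0,0,0],[0,0,0.0013,0,0,0],[0,0,0.0013,0,0,0],[0,0,0.0013,0,0,0],[0,0,0.0013,0,0,0]],
  ],
  jaw=0.0,
)

```text
clock: 2.4
tcp_pos: [0.5486, -0.324, 0.0138]
tcp_rot: [0.0, 0.994, 0.111, 0.0]
force: [-0.6, 0.5, -0.1]
width: 0.582
gripper_force: 0.0
```

To row units: 0.004 m / 0.8 = 0.005.

Call:
inch_along(
  deltas=[
    [[0,0,0.005,0,0,0],[0,0,0.005,0,0,0],[0,0,0.005,0,0,0],[0,0,0.005,0,0,0],[0,0,0.005,0,0,0]],
  ],
  jaw=0.0,
)

```text
clock: 2.9
tcp_pos: [0.5482, -0.3238, 0.0091]
tcp_rot: [-0.0, 0.994, 0.111, -0.0]
force: [-0.3, 0.2, -0.3]
width: 0.454
gripper_force: 30.0
```

Call:
inch_along(
  deltas=[
    [[0,0,0,0,0,0],[0,0,0,0,0,0],[0,0,0,0,0,0]],
  ],
)

```text
clock: 3.2
tcp_pos: [0.5484, -0.3239, 0.0095]
tcp_rot: [-0.0, 0.994, 0.111, -0.0]
force: [-0.7, 0.0, -0.8]
width: 0.452
gripper_force: 30.0
```

To row units: -0.175 m / 0.8 = -0.2188, -0.16 m / 0.8 = -0.2.

Call:
inch_along(
  deltas=[
    [[0,0,-0.0375,0,0,0],[0,0,-0.1,0,0,0],[0,0,-0.1625,0,0,0],[0.0188,-0.0438,-0.2,0,0,0],[0.0375,-0.1,-0.2188,0,0,0]],
  ],
)

```text
clock: 3.7
tcp_pos: [0.561, -0.2405, 0.1892]
tcp_rot: [0.002, 0.994, 0.109, 0.003]
force: [1.0, 0.5, -1.6]
width: 0.45
gripper_force: 30.0
```

Call:
inch_along(
  deltas=[
    [[0.0225,-0.0575,0,0,0,0],[0.045,-0.115,0,0,0,0],[0.0675,-0.175,0,0,0,0],[0.09,-0.2338,0,0,0,0],[0.1063,-0.2813,0,0,0,0]],
  ],
)

```text
clock: 4.2
tcp_pos: [0.5935, 0.0015, 0.1847]
tcp_rot: [-0.0, 0.994, 0.111, 0.0]
force: [0.4, 0.1, -1.0]
width: 0.449
gripper_force: 30.0
```

Call:
inch_along(
  deltas=[
    [[0.0075,-0.02,0,0,0,0],[0.0075,-0.02,0,0,0,0],[0.0075,-0.02,0,0,0,0],[0.0075,-0.02,0,0,0,0]],
  ],
)

```text
clock: 4.6
tcp_pos: [0.5959, 0.0141, 0.1845]
tcp_rot: [0.0, 0.994, 0.11, -0.0]
force: [0.0, -0.6, -1.8]
width: 0.454
gripper_force: 30.0
```

Run:
```python
from h import *
ims=[]
for n in("side","top","wrist"):
    c=r.capture(n); 
    if n=="wrist": cv2.imwrite("pics/w2.png",c["color"][:,:,::-1]); W=c
go([.596,.0167,.17],-77.4); X=r.observe()["tcp_pos"]; print(X, proj(W,X-[0,0,.0065]), proj(W,X+[0,0,.0215]),proj(W,np.array([.596,.0167,.14])))
```

```text
go [ 0.0007 -0.0023  0.0146] [ 0.  0. -0.] n 0.2953340876494297 0.0022511965252639396
[0.59585109 0.0142873  0.18456751] [254.53198514 235.91235071] [254.50866788 259.25811556] [251.38896631 212.28779198]
```

View pics/w2.png

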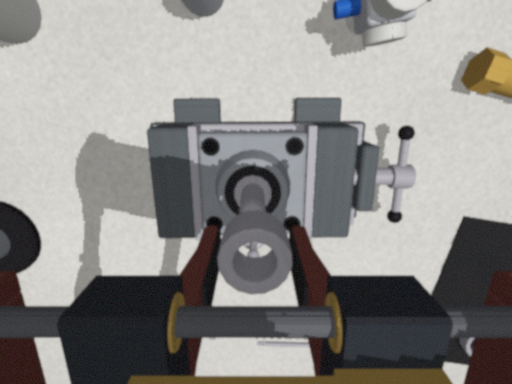

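The wrist view shows the sleeve centred in the fingers, top at (255,259), and the bolt holes at (210,146), (295,146), (214,223) and (293,223). I'll cross-check the shaft axis from those holes.

Run:
```python
from h import *
c=r.capture("wrist"); t=r.capture("top")
g=cv2.cvtColor(c["color"],cv2.COLOR_RGB2GRAY)
Q=[]
for x,y in((210,146),(295,146)):
    w=g[y-9:y+10,x-9:x+10]; m=(w<45); ys,xs=np.nonzero(m); p=(xs.mean()+x-9,ys.mean()+y-9); Q.append(atz(c,*p,.072)); print(p,m.sum(),Q[-1].round(4))
m=(Q[0]+Q[1])/2; d=Q[1]-Q[0]; print(np.degrees(np.arctan2(d[1],d[0])),np.linalg.norm(d))
n=np.array([d[1],-d[0],0])/np.linalg.norm(d); print(m, m+n*np.linalg.norm(d)/2,m-n*np.linalg.norm(d)/2)
```

```text
(np.float64(210.08620689655172), np.float64(146.28735632183907)) 174 [0.6245 0.0624 0.072 ]
(np.float64(294.35526315789474), np.float64(145.92105263157896)) 152 [ 0.6415 -0.0124  0.072 ]
-77.17067795139323 0.0766645087186288
[0.63303538 0.0249763  0.072     ] [0.59566006 0.01646472 0.072     ] [0.67041071 0.03348788 0.072     ]
```

To row units: 0.04 m / 0.8 = 0.05, 0.01 m / 0.8 = 0.0125.

Call:
inch_along(
  deltas=[
    [[0.0006,-0.0028,0.0125,0,0,0],[0.0006,-0.0028,0.025,0,0,0],[0.0006,-0.0028,0.0375,0,0,0],[0.0006,-0.0028,0.0438,0,0,0],[0.0006,-0.0028,0.05,0,0,0]],
  ],
)

```text
clock: 5.35
tcp_pos: [0.5956, 0.0181, 0.1434]
tcp_rot: [-0.0, 0.994, 0.111, -0.001]
force: [-0.5, -1.0, -1.7]
width: 0.453
gripper_force: 30.0
```

Call:
inch_along(
  deltas=[
    [[0,0,0.0063,0,0,0],[0,0,0.0125,0,0,0],[0,0,0.0188,0,0,0],[0,0,0.025,0,0,0],[0,0,0.0313,0,0,0]],
  ],
)

```text
clock: 5.85
tcp_pos: [0.5964, 0.0176, 0.1197]
tcp_rot: [0.0, 0.994, 0.11, 0.001]
force: [2.9, -3.4, 2.1]
width: 0.451
gripper_force: 30.0
```

To row units: 0.016 m / 0.8 = 0.02, 0.001 m / 0.8 = 0.0013.

Call:
inch_along(
  deltas=[
    [[0.0005,0.0013,0.005,0,0,0],[0.0005,0.0013,0.01,0,0,0],[0.0005,0.0013,0.015,0,0,0],[0.0005,0.0013,0.0188,0,0,0],[0.0005,0.0013,0.02,0,0,0]],
  ],
)

```text
clock: 6.35
tcp_pos: [0.5963, 0.0173, 0.103]
tcp_rot: [-0.0, 0.994, 0.111, -0.0]
force: [1.6, -1.2, -0.1]
width: 0.451
gripper_force: 30.0
```

To row units: 0.001 m / 0.8 = 0.0013.

Call:
inch_along(
  deltas=[
    [[0,0,0.0013,0,0,0],[0,0,0.0013,0,0,0]],
  ],
)

```text
clock: 6.55
tcp_pos: [0.5963, 0.0173, 0.1023]
tcp_rot: [-0.0, 0.994, 0.111, -0.0]
force: [0.4, -0.1, -2.0]
width: 0.451
gripper_force: 30.0
```

To row units: 0.002 m / 0.8 = 0.0025, 0.001 m / 0.8 = 0.0013.

Call:
inch_along(
  deltas=[
    [[0,0,0.0013,0,0,0],[0,0,0.0025,0,0,0],[0,0,0.0025,0,0,0]],
  ],
)

```text
clock: 6.85
tcp_pos: [0.5964, 0.0173, 0.101]
tcp_rot: [-0.0, 0.994, 0.111, -0.0]
force: [-2.3, 0.3, 2.6]
width: 0.451
gripper_force: 30.0
```

The force has risen and the height matches, so the sleeve is seated. I'll release it and back off upward.

Call:
inch_along(
  deltas=[
    [[0,0,0,0,0,0],[0,0,0,0,0,0],[0,0,0,0,0,0],[0,0,0,0,0,0]],
  ],
  jaw=0.8,
)

```text
clock: 7.25
tcp_pos: [0.5965, 0.0171, 0.1004]
tcp_rot: [-0.0, 0.994, 0.111, -0.0]
force: [-0.3, -0.4, 0.6]
width: 0.772
gripper_force: 0.0
```

Call:
inch_along(
  deltas=[
    [[0,0,-0.0375,0,0,0],[0,0,-0.0875,0,0,0],[0,0,-0.15,0,0,0],[0,0,-0.1875,0,0,0],[0,0,-0.1875,0,0,0]],
  ],
)

```text
clock: 7.75
tcp_pos: [0.598, 0.0171, 0.2573]
tcp_rot: [0.001, 0.994, 0.111, 0.005]
force: [0.4, -0.1, 0.4]
width: 0.8
gripper_force: 0.0
```

Run:
```python
from h import *
c=r.capture("wrist"); s=r.capture("side")
a=c["color"][:,:,::-1][20:370,100:400]; b=cv2.resize(s["color"][140:240,190:290,::-1],(350,350))
cv2.imwrite("pics/w3.png",np.hstack([a,b]))
go([.4428,.3061,.26],-90);go([.4428,.3061,.26],-77.4)
```

```text
go [-0.0867 -0.3158 -0.0092] [ 0.    -0.002  0.222] n 6.5512786925718265 1.4785685388685352
go [-0.0867 -0.3158 -0.0092] [ 0.    -0.002  0.002] n 6.5512786925718265 0.016317855017315055
```

View pics/w3.png

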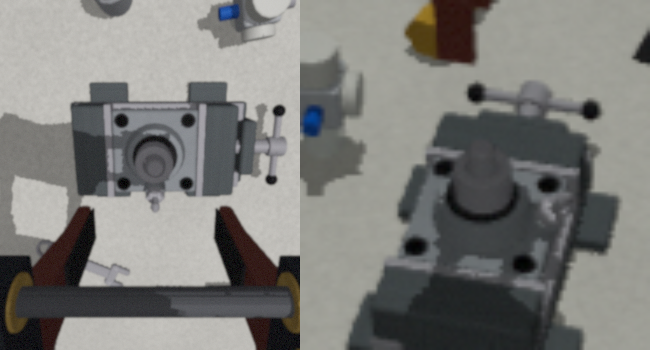

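The sleeve sits on the boss with the shaft protruding in both views, and the nipple is at about (155,198) in the left half. Next is the gun.

To row units: -0.235 m / 0.8 = -0.2938, -0.188 m / 0.8 = -0.235.

Call:
inch_along(
  deltas=[
    [[-0.0163,-0.0588,0,0,0,0],[-0.0325,-0.1175,0,0,0,0],[-0.0488,-0.175,0,0,0,0],[-0.065,-0.235,0,0,0,0],[-0.0813,-0.2938,0,0,0,0]],
  ],
  jaw=1.0,
)

```text
clock: 8.35
tcp_pos: [0.4796, 0.2333, 0.2478]
tcp_rot: [0.0, 0.994, 0.11, -0.002]
force: [0.1, 0.5, 0.4]
width: 0.998
gripper_force: 0.0
```

Call:
inch_along(
  deltas=[
    [[-0.015,-0.0563,0,0,0,0],[-0.0275,-0.1013,0,0,0,0],[-0.0275,-0.1013,0,0,0,0],[-0.0275,-0.1013,0,0,0,0]],
  ],
)

```text
clock: 8.75
tcp_pos: [0.4413, 0.3065, 0.2483]
tcp_rot: [0.001, 0.994, 0.112, -0.001]
force: [0.2, -0.4, -0.2]
width: 0.999
gripper_force: 0.0
```

Run:
```python
from h import *
c=r.capture("wrist"); cv2.imwrite("pics/w4.png",c["color"][:,:,::-1])
go([.4428,.3061,.102],-77.4); print(proj(c,np.array([.4428,.3061,.155])),r.observe()["q"])
```

```text
go [ 0.0013 -0.0004  0.1468] [0.001 0.002 0.002] n 2.9352758911500314 0.023794799982882975
[255.36333611 191.18181098] [ 5.42281545e-01 -6.79386565e-02  1.34462567e+00 -5.95671328e-04
  1.86771537e+00  1.89086687e+00]
```

View pics/w4.png

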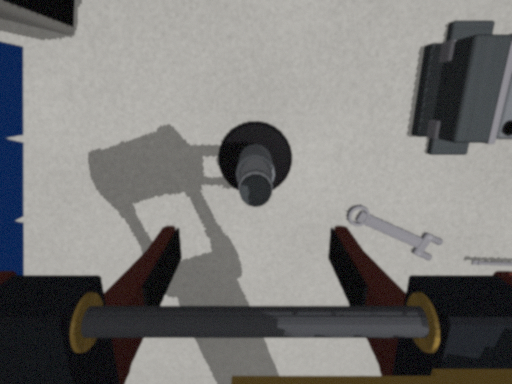

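The cap is at (257,191), against (255,191) predicted, so alignment is good. I'll descend and grip.

To row units: 0.146 m / 0.8 = 0.1825, 0.14 m / 0.8 = 0.175.

Call:
inch_along(
  deltas=[
    [[0,0.0013,0.05,0,0,0],[0,0.0013,0.1063,0,0,0],[0,0.0013,0.15,0,0,0],[0,0.0013,0.175,0,0,0],[0,0.0013,0.1825,0,0,0]],
  ],
)

```text
clock: 9.3
tcp_pos: [0.4415, 0.3028, 0.1004]
tcp_rot: [0.002, 0.994, 0.109, -0.003]
force: [-0.5, -1.0, 0.5]
width: 1.004
gripper_force: 0.0
```

Call:
inch_along(
  deltas=[
    [[0,0,0,0,0,0],[0,0,0,0,0,0],[0,0,0,0,0,0],[0,0,0,0,0,0],[0,0,0,0,0,0]],
  ],
  jaw=0.0,
)

```text
clock: 9.8
tcp_pos: [0.4427, 0.3056, 0.1055]
tcp_rot: [-0.0, 0.994, 0.111, 0.001]
force: [0.5, -0.4, 1.1]
width: 0.584
gripper_force: 0.0
```

Call:
inch_along(
  deltas=[
    [[0,0,0,0,0,0],[0,0,0,0,0,0],[0,0,0,0,0,0],[0,0,0,0,0,0],[0,0,0,0,0,0]],
  ],
)

```text
clock: 10.3
tcp_pos: [0.4423, 0.3055, 0.1046]
tcp_rot: [-0.0, 0.994, 0.111, 0.0]
force: [-0.7, 0.7, 0.4]
width: 0.358
gripper_force: 30.0
```

To row units: -0.11 m / 0.8 = -0.1375, -0.08 m / 0.8 = -0.1.

Call:
inch_along(
  deltas=[
    [[0,0,-0.025,0,0,0],[0,0,-0.0625,0,0,0],[0,0,-0.1,0,0,0],[0,0,-0.1375,0,0,0],[0,0,-0.1375,0,0,0]],
  ],
)

```text
clock: 10.8
tcp_pos: [0.4436, 0.306, 0.2188]
tcp_rot: [-0.001, 0.994, 0.111, 0.003]
force: [0.8, -0.6, -3.3]
width: 0.356
gripper_force: 30.0
```

Run:
```python
from h import *
go([.4783,-.01,.215],-77.4)
```

```text
go [-0.0356  0.3159  0.0029] [-0.002 -0.007  0.002] n 6.3578665852218474 0.047489146414509145
```

To row units: 0.235 m / 0.8 = 0.2938, 0.188 m / 0.8 = 0.235, 0.2 rad / 3.1416 = 0.0637.

Call:
inch_along(
  deltas=[
    [[-0.0063,0.0588,0,0,0,0],[-0.0125,0.1175,0,0,0,0],[-0.02,0.1763,0,0,0,0],[-0.0263,0.235,0,0,0.0318,0],[-0.0325,0.2938,0,0,0.0637,0]],
  ],
)

```text
clock: 11.3
tcp_pos: [0.4685, 0.0686, 0.2112]
tcp_rot: [-0.011, 0.989, 0.11, 0.099]
force: [0.4, 0.0, -2.7]
width: 0.359
gripper_force: 30.0
```

Call:
inch_along(
  deltas=[
    [[-0.0075,0.05,0,0,0.0382,0],[-0.0125,0.1,0,0,0.0764,0],[-0.0125,0.1,0,0,0.1031,0],[-0.0125,0.1,0,0,0.1031,0],[-0.0125,0.1,0,0,0.1031,0]],
  ],
)

```text
clock: 11.8
tcp_pos: [0.4759, -0.01, 0.2105]
tcp_rot: [-0.029, 0.96, 0.106, 0.256]
force: [1.0, -0.4, -2.4]
width: 0.357
gripper_force: 30.0
```

Add to h.py:
```python
SH=np.array([.5958,.0167,0]); YV=np.radians(12.7); xv=np.array([np.cos(YV),np.sin(YV),0]); nv=-.5*xv+np.sqrt(.75)*np.array([0,0,1]); NIP=SH-.05*xv+[0,0,.09]
def goN(d,L=.0906):
    """shift/turn to bring mouth d above nipple origin, squarely"""
    o=r.observe(); R=rot(); y=np.array([np.sin(YV),-np.cos(YV),0]); z=-nv
    M=np.column_stack([np.cross(y,z),y,z]); p=NIP+nv*(d+L)
    print("goN",R.inv().apply(p-o["tcp_pos"]).round(4),(R.inv()*Ro.from_matrix(M)).as_rotvec().round(4),"mouth in nipple tool axes",(M.T@(o["tcp_pos"]+R.apply([0,0,L])-NIP)).round(4))
```

Run:
```python
from h import *
goN(.05); print(NIP)
c=r.capture("wrist");s=r.capture("side")
def mark(c,im):
    for X in(NIP,NIP+.019*nv): cv2.circle(im,tuple(proj(c,X).round().astype(int)),1,(0,0,255),-1)
    o=r.observe(); m=o["tcp_pos"]+rot().apply([0,0,.0906])
    cv2.circle(im,tuple(proj(c,m).round().astype(int)),1,(0,255,0),-1); return im
w=mark(c,c["color"][:,:,::-1].copy())[0:300,120:420]; q=mark(s,s["color"][:,:,::-1].copy())[110:235,190:315]
cv2.imwrite("pics/w5.png",np.hstack([cv2.resize(w,(400,400)),cv2.resize(q,(400,400),interpolation=cv2.INTER_CUBIC)]))
```

```text
goN [0.0028 0.0003 0.0002] [-0.0005  0.0033 -0.0014] mouth in nipple tool axes [-0.0031 -0.0003 -0.0502]
[0.54702327 0.00570769 0.09      ]
```

View pics/w5.png

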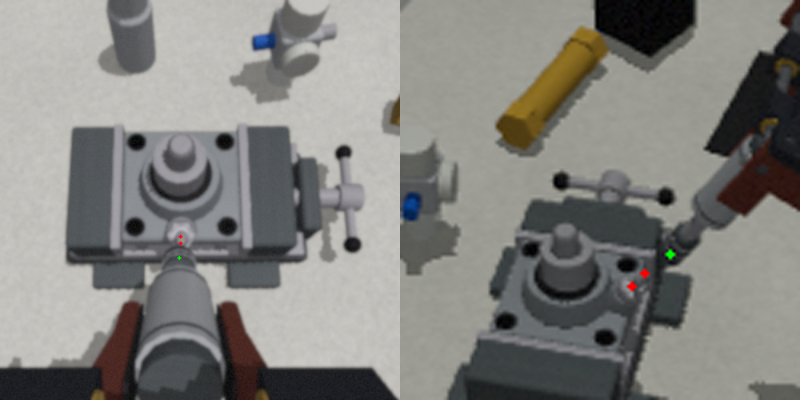

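The red marks fall on the nipple and the green one on the coupler mouth at (179,258) and (670,254), with the gun coaxial. I'll advance.

To row units: 0.026 m / 0.8 = 0.0325, 0.0028 m / 0.8 = 0.0035, 0.003 rad / 3.1416 = 0.001.

Call:
inch_along(
  deltas=[
    [[0.0035,0,0.0125,0,0.001,0],[0.0035,0,0.0225,0,0.001,0],[0.0035,0,0.03,0,0.001,0],[0.0035,0,0.0325,0,0.001,0],[0.0035,0,0.0325,0,0.001,0]],
  ],
)

```text
clock: 12.4
tcp_pos: [0.4917, -0.0061, 0.1906]
tcp_rot: [-0.029, 0.96, 0.107, 0.258]
force: [-0.8, -0.3, -3.1]
width: 0.363
gripper_force: 30.0
```

Run:
```python
from h import *
goN(.012)
```

```text
goN [-0.0013  0.0006  0.0128] [-0.001  -0.0019  0.0004] mouth in nipple tool axes [ 0.0015 -0.0007 -0.0248]
```

To row units: 0.013 m / 0.8 = 0.0163, 0.011 m / 0.8 = 0.0138.

Call:
inch_along(
  deltas=[
    [[-0.0013,0.0006,0.005,0,0,0],[-0.0013,0.0006,0.01,0,0,0],[-0.0013,0.0006,0.0138,0,0,0],[-0.0013,0.0006,0.0163,0,0,0],[-0.0013,0.0006,0.0163,0,0,0]],
  ],
)

```text
clock: 12.9
tcp_pos: [0.4973, -0.0057, 0.1793]
tcp_rot: [-0.029, 0.96, 0.107, 0.259]
force: [0.3, 0.5, -4.0]
width: 0.361
gripper_force: 30.0
```

Run:
```python
from h import *
goN(0); print(r.observe()["force"]@nv)
```

```text
goN [-0.0005 -0.0002  0.0122] [-0.0003 -0.0029 -0.    ] mouth in nipple tool axes [ 0.0007  0.0001 -0.0122]
-3.6730824604525707
```

To row units: 0.008 m / 0.8 = 0.01, 0.007 m / 0.8 = 0.0088, -0.003 rad / 3.1416 = -0.001.

Call:
inch_along(
  deltas=[
    [[-0.0006,0,0.0025,0,-0.001,0],[-0.0006,0,0.005,0,-0.001,0],[-0.0006,0,0.0075,0,-0.001,0],[-0.0006,0,0.0088,0,-0.001,0],[-0.0006,0,0.01,0,-0.001,0]],
  ],
)

```text
clock: 13.4
tcp_pos: [0.5013, -0.0051, 0.1725]
tcp_rot: [-0.028, 0.96, 0.107, 0.258]
force: [1.9, -2.5, -3.9]
width: 0.361
gripper_force: 30.0
```

Run:
```python
from h import *
goN(0); print(r.observe()["force"]@nv)
```

```text
goN [-0.0005 -0.0005  0.0043] [ 0.0006 -0.0012 -0.    ] mouth in nipple tool axes [ 0.0006  0.0006 -0.0043]
-4.059554028583486
```

Call:
inch_along(
  deltas=[
    [[0,0,0.0025,0,0,0],[0,0,0.005,0,0,0],[0,0,0.0063,0,0,0],[0,0,0.0063,0,0,0]],
  ],
)

```text
clock: 13.8
tcp_pos: [0.5033, -0.0043, 0.1681]
tcp_rot: [-0.029, 0.96, 0.107, 0.257]
force: [0.4, -1.9, -2.0]
width: 0.36
gripper_force: 30.0
```

Run:
```python
from h import *
goN(0); print(r.observe()["force"]@nv)
```

```text
goN [-0.0002 -0.0002 -0.0006] [-0.0002 -0.0001  0.0001] mouth in nipple tool axes [0.0002 0.0001 0.0006]
-1.7020056788616518
```

To row units: 0.006 m / 0.8 = 0.0075, 0.004 m / 0.8 = 0.005.

Call:
inch_along(
  deltas=[
    [[0,0,0.0025,0,0,0],[0,0,0.005,0,0,0],[0,0,0.0075,0,0,0],[0,0,0.0075,0,0,0]],
  ],
)

```text
clock: 14.2
tcp_pos: [0.5062, -0.0037, 0.1651]
tcp_rot: [-0.028, 0.96, 0.107, 0.258]
force: [-10.8, -2.6, 7.0]
width: 0.358
gripper_force: 30.0
```

Run:
```python
from h import *
goN(-.012); print(r.observe()["force"]@nv)
```

```text
goN [-0.0013 -0.0002  0.0074] [ 0.0005 -0.0017  0.001 ] mouth in nipple tool axes [0.0014 0.0002 0.0046]
11.633110159158566
```

To row units: 0.007 m / 0.8 = 0.0088, 0.006 m / 0.8 = 0.0075.

Call:
inch_along(
  deltas=[
    [[-0.0006,0,0.0025,0,0,0],[-0.0006,0,0.005,0,0,0],[-0.0006,0,0.0075,0,0,0],[-0.0006,0,0.0088,0,0,0],[-0.0006,0,0.0088,0,0,0]],
  ],
)

```text
clock: 14.7
tcp_pos: [0.5093, -0.003, 0.1597]
tcp_rot: [-0.028, 0.96, 0.107, 0.259]
force: [-12.4, -2.8, 10.9]
width: 0.359
gripper_force: 30.0
```

Run:
```python
from h import *
goN(-.012); print(r.observe()["force"]@nv)
```

```text
goN [-0.0013 -0.0002  0.0011] [ 0.0006 -0.0026  0.0013] mouth in nipple tool axes [0.0016 0.0002 0.0109]
15.789439873799921
```

To row units: 0.002 m / 0.8 = 0.0025, 0.001 m / 0.8 = 0.0013.

Call:
inch_along(
  deltas=[
    [[-0.0006,0,0.0013,0,0,0],[-0.0006,0,0.0025,0,0,0],[-0.0006,0,0.0025,0,0,0]],
  ],
)

```text
clock: 15.0
tcp_pos: [0.51, -0.0028, 0.1582]
tcp_rot: [-0.028, 0.959, 0.107, 0.259]
force: [-12.5, -1.0, 10.9]
width: 0.356
gripper_force: 30.0
```

Run:
```python
from h import *
goN(-.012); print(r.observe()["force"]@nv)
```

```text
goN [-0.0012 -0.0002 -0.0006] [ 0.0008 -0.0035  0.0013] mouth in nipple tool axes [0.0015 0.0003 0.0126]
15.647096369927961
```

Call:
inch_along(
  deltas=[
    [[0,0,0.0013,0,0,0],[0,0,0.0025,0,0,0],[0,0,0.0025,0,0,0]],
  ],
)

```text
clock: 15.3
tcp_pos: [0.5115, -0.0024, 0.1585]
tcp_rot: [-0.028, 0.959, 0.108, 0.26]
force: [-15.5, -2.4, 16.9]
width: 0.357
gripper_force: 30.0
```

Run:
```python
from h import *
goN(-.012); print(r.observe()["force"]@nv)
```

```text
goN [-0.0027 -0.0001 -0.0011] [ 0.0011 -0.0062  0.002 ] mouth in nipple tool axes [0.0032 0.0002 0.0131]
22.46055534756322
```

It is on the hard stop: force rose steeply at about 12–13 mm of travel. I'll trim the small sideways drift and check.

To row units: -0.002 m / 0.8 = -0.0025, -0.001 m / 0.8 = -0.0013, -0.006 rad / 3.1416 = -0.0019.

Call:
inch_along(
  deltas=[
    [[-0.0013,0,0,0,-0.001,0],[-0.0025,0,0,0,-0.0019,0],[-0.0025,0,0,0,-0.0019,0],[-0.0025,0,0,0,-0.0019,0]],
  ],
)

```text
clock: 15.7
tcp_pos: [0.5108, -0.0026, 0.1581]
tcp_rot: [-0.028, 0.96, 0.108, 0.259]
force: [-10.8, 0.3, 15.2]
width: 0.361
gripper_force: 30.0
```

Run:
```python
from h import *
goN(-.012); print(r.observe()["force"]@nv, rot().inv().apply(r.observe()["force"]))
c=r.capture("wrist");s=r.capture("side")
cv2.imwrite("pics/w6.png",np.hstack([cv2.resize(c["color"][70:270,160:360,::-1],(400,400)),cv2.resize(s["color"][110:235,190:315,::-1],(400,400),interpolation=cv2.INTER_CUBIC)]))
```

```text
goN [-0.0019 -0.0001 -0.001 ] [ 0.0012 -0.0032  0.0019] mouth in nipple tool axes [0.0022 0.0002 0.013 ]
18.37534383969641 [ -1.43225082  -2.61015504 -18.38304474]
```

View pics/w6.png

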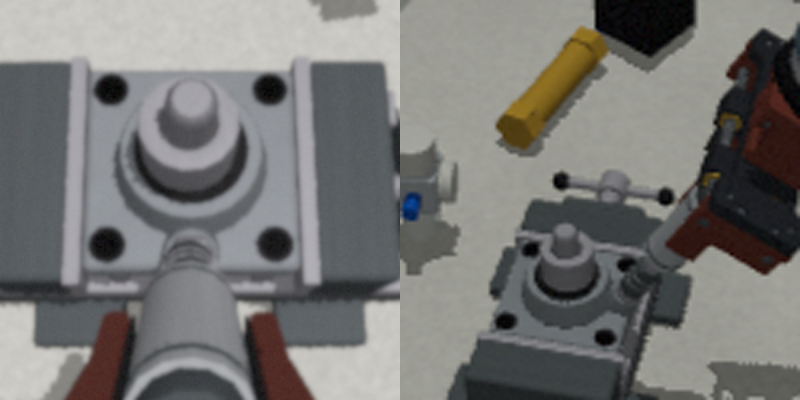

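The coupler is on the nipple, coaxial, and the sleeve is seated. I'll add a little margin and check the force holds.

To row units: 0.001 m / 0.8 = 0.0013, -0.0005 m / 0.8 = -0.0006, -0.002 rad / 3.1416 = -0.0006.

Call:
inch_along(
  deltas=[
    [[-0.0006,0,0.0013,0,-0.0006,0],[-0.0006,0,0.0013,0,-0.0006,0],[-0.0006,0,0.0013,0,-0.0006,0],[-0.0006,0,0.0013,0,-0.0006,0]],
  ],
)

```text
clock: 16.2
tcp_pos: [0.511, -0.0025, 0.1582]
tcp_rot: [-0.028, 0.96, 0.108, 0.259]
force: [-13.6, -0.6, 18.5]
width: 0.359
gripper_force: 30.0
```

Run:
```python
from h import *
goN(-.012); print(r.observe()["force"]@nv, rot().inv().apply(r.observe()["force"]))
```

```text
goN [-0.0021 -0.0001 -0.0011] [ 0.0015 -0.0025  0.0022] mouth in nipple tool axes [0.0023 0.0003 0.0131]
22.73744554632715 [ -2.27431854  -2.35858731 -22.74676637]
```

Call:
inch_along(
  deltas=[
    [[0,0,0,0,0,0],[0,0,0,0,0,0],[0,0,0,0,0,0],[0,0,0,0,0,0],[0,0,0,0,0,0]],
  ],
)

```text
clock: 16.7
tcp_pos: [0.511, -0.0025, 0.1582]
tcp_rot: [-0.028, 0.96, 0.108, 0.259]
force: [-13.4, -1.2, 17.9]
width: 0.356
gripper_force: 30.0
```

Run:
```python
from h import *
goN(-.012); print(r.observe()["force"]@nv, rot().inv().apply(r.observe()["force"]))
```

```text
goN [-0.0021 -0.0001 -0.0011] [ 0.0015 -0.0025  0.0022] mouth in nipple tool axes [0.0023 0.0003 0.0131]
22.185562579842273 [ -2.51231973  -1.77994761 -22.19459535]
```

Stable: about 22 N measured (about 25 N with the gun's weight), no movement and no slip.

```bash
python3 -c "
from rig import r
print(r.hand_in())"
```

```text
the job is handed in; nothing more can be done
None
```

I slid the sleeve down onto the bearing and let go of it, snapped the grease gun onto the nipple, and handed in at about 17 s with the gun held on its stop (about 22 N measured); the judge's verdict was not shown.

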